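# Refit the distributor and nozzle plates on a chocolate depositor manifold

### The job

The washed depositor head needs putting back together: take the slotted plastic distributor plate from the draining rack and thread it over the manifold's two dowel pins, large hole on the large pin, until it lies flat on the manifold's face, then thread the nozzle plate over the same pins, nozzles up, so that it lies flat on the distributor plate. Lower both plates down the pins, do not drop them, let go, and leave the bonbon tray, the grease jar and the brush where they are.

Things in the scene. Friction and masses are not known exactly. Their poses are not given: they have to be found in the camera images.
- manifold: Fixed steel manifold, face up, in a grey cradle (230 x 110 mm). Origin: on the bench under the block's middle; z up, x along the block to its feed pipe end (the large pin's). Block 180 (x) x 48 (y), flat face 70 above the bench. Fingers have room beside its middle; cradle posts 50 high stand at x = 51 to 73 either side; the pipe stub (radius 19, centre 50 high) ends at x = 126.
- large_pin (a point): Centre of the large dowel pin's foot, on the manifold's face at x = +76, by the feed pipe; axes as the manifold's. The pin is upright steel, diameter 12 mm, 28 mm high: 18 straight, then a 10 long taper to a tip of 5.
- small_pin (a point): Centre of the small dowel pin's foot, on the manifold's face at x = -76; axes as the manifold's. The pin is upright steel, diameter 8 mm, 28 mm high: 18 straight, then a 10 long taper to a tip of 2.4.
- rack: Fixed low dark wire draining rack, 220 mm (x) by 270 mm (y), its wire top 32 mm above the bench; origin on the bench under its middle. Cross wires (5 thick) run along y at x = 50 and 80 either side of its middle and at its ends; between x = -47 and 47 it is open. The two plates lie on it side by side, roughly along its x.
- distributor: Loose beige plastic plate, 180 (x) x 56 (y) x 6 mm thick, about 85 g, with a 116 x 12 slot through its middle, round holes of 14.2 at x = +76 and 10.2 at x = -76, and a lift tab (24 wide, 19 long) at the large hole's end. Origin: centre of the underside of the 180 x 56 part; x towards the large hole and tab, z up. Can be gripped across its 56 width.
- distributor_large_hole (a point): Centre of the distributor plate's large hole (14.2 mm), on its underside. Axes as the plate's.
- distributor_small_hole (a point): Centre of the distributor plate's small hole (10.2 mm), on its underside. Axes as the plate's.
- nozzle_plate: Loose stainless plate, about 500 g; outline, thickness (6 mm), holes, tab and frame as the distributor plate's, no slot, and six cone-shaped nozzles (16 diameter at the foot, 16 tall, 20 apart, x = -50 to +50) standing on its top. Origin: centre of the underside of the 180 x 56 part; x towards the large hole and tab, z up, the nozzles' way. Can be gripped across its 56 width.
- nozzle_large_hole (a point): Centre of the nozzle plate's large hole (14.2 mm), on its underside. Axes as the plate's.
- nozzle_small_hole (a point): Centre of the nozzle plate's small hole (10.2 mm), on its underside. Axes as the plate's.
- bonbon_tray: Loose shallow white tray of dark bonbons, 130 x 220 x 40 mm, beyond the work; origin under its middle. To be left alone.
- grease_jar: Loose small grey jar with a white lid, diameter 60, 65 mm tall; origin under its middle. To be left alone.
- brush: Loose white-handled cleaning brush, 190 mm long, lying on the bench; origin under its middle. To be left alone.
Not all that is in view belongs to the job. Leave any pink look-alike of the distributor alone.

How it is judged:
On the way:
1. the distributor plate lies home on the manifold's face, threaded on both pins the right way round (distance between distributor_large_hole and large_pin below 0.003 m and distance between distributor_small_hole and small_pin below 0.003 m and contact force between distributor and the fingers below 0.1 N), for 0.2 s.
At the end, for the whole second after the job is handed in: Distributor plate on the manifold face, nozzle plate on it, nozzles up, large holes on the large pin, small on the small: hole centres within 3 mm of the pins, distributor within 3 mm of the face, nozzle plate underside 4 to 8 mm above the face, tilt under 0.03 rad, both released and at rest (distance between distributor_large_hole and large_pin below 0.003 m and distance between distributor_small_hole and small_pin below 0.003 m and horizontal distance between nozzle_large_hole and large_pin below 0.003 m and horizontal distance between nozzle_small_hole and small_pin below 0.003 m and z of nozzle_large_hole in the frame of large_pin between 0.004 and 0.008 m and z of nozzle_small_hole in the frame of small_pin below 0.008 m and angle between nozzle_plate's own z axis and vertical below 0.03 rad and linear speed of each of nozzle_plate, distributor below 0.02 m/s); the robot touches nothing.
It fails at once if the distributor plate drops down the pins (faster than 0.45 m/s) (horizontal distance between distributor and manifold below 0.01 m and z of distributor in the frame of manifold below 0.1 m and linear speed of distributor above 0.45 m/s).
It fails at once if the nozzle plate drops down the pins (faster than 0.45 m/s) (horizontal distance between nozzle_plate and manifold below 0.01 m and z of nozzle_plate in the frame of manifold below 0.1 m and linear speed of nozzle_plate above 0.45 m/s).
It fails at once if the bonbon tray, the jar or the brush is displaced by more than 30 mm (distance of any of bonbon_tray, grease_jar, brush from where it was at the start of the episode above 0.03 m).
It also fails if it takes over 64 s, if anything falls off the work surface, if the arm or the gripper's body presses on something with over 40 N, if the wrist force passes 120 N, or if a joint passes its speed limit or range.

### The arm

A 6-joint arm with a two-finger parallel gripper is mounted at the origin on the work surface. World frame = base frame: x ahead of the robot, y to its left, z up, the work surface at z = 0. Lengths are in m, angles in rad, forces in N, time in s.
With the tool pointing down it reaches from about 0.35 to 0.925 m from the base axis. Payload 6.4 kg.
Tool frame: the origin (TCP) lies where the fingers leave the gripper's body, on its centre line; the fingertips stand 73 mm ahead of it and the grasp point (between the pads) lies 54 mm ahead of it; z points along the fingers, y is the line along which they close (so a half turn about z gives the same grasp; the last joint's range is limited). The gripper opens to 85 mm and grips with 20 to 120 N. Pads are 22 mm wide; open, the fingers measure 114 mm over their backs; the gripper's body (76 mm by 85 mm) begins 54 mm behind the grasp point. The pads swing forward as they close: fully open they stand 13 mm farther back than shut.
Start: joints at [1.134, 0.245, 1.558, -0, 1.339, -0.174], TCP at [0.169, 0.628, 0.304] pointing down, gripper open.
Joint ranges: [-3.13, 3.13], [-1.02, 2.26], [0.13, 2.54], [-0.95, 4.09], [0.21, 2.88], [-2.74, 2.74]. Speed limits (rad/s): [2.57, 2.57, 3.14, 3.14, 3.14, 3.14].

### API

Orientations are given as a unit quaternion [w, x, y, z].
In Python, from rig import robot gives the robot as it stands. The module is installed in compiled form; this text tells all that it offers.
- The arm moves only by the tool move_arm, never from a script. Its argument "plan" is a list of rows, each a list of 3 entries, a list of its own where there are three numbers: the turn, a rotation vector about the world's x, y, z in units of 6 degrees (1.0 is 6 degrees), then the shift along the world's x, y, z in cm, then the closure in counts, from 0 (fully open) to 255 (shut). In form: [[[ax, ay, az], [dx, dy, dz], gripper], ...]. A call has 1 to 8 rows; each row shifts and turns the commanded pose from where the row before left it; what a row does not reach is not made up. A row lasts 1/10 s, in which the tool goes at most 50 mm and 8.59 degrees, less where a joint would pass 70% of its speed; a pose out of reach is approached as far as the arm can. A call is refused whole if a number of a shift passes 5 or a number of a turn 1, either way. A call with a gripper value outside its range is refused whole. The fingers move at their own pace and stop on an object; the grip force is fixed at half the most. Time passes only in rows, so rows that do not move let the fingers close. It gives the time, the measured TCP pose, the force, the opening and the grip force at its end, in the units of the state.
- robot.read_state(): the state, without advancing time (a new reading comes with each control period).
- robot.snapshot(name): name is "scene" or "top" or "wrist"; returns a dict with "color" (420x560x3 uint8, red, green, blue), "fx", "fy", "cx", "cy" (pixels), "k1" (the pictures are not rectified: a ray, as slopes to the right and down, at radius r is drawn at 1 + k1 r^2 times it, then the intrinsics apply), "camera_from_world" (4x4, takes a point from world to camera coordinates); the wrist camera has in their place "tool_from_camera" (4x4, takes a point from camera to tool coordinates, whose origin is the TCP and whose axes are the flange's). Camera axes: x right, y down, z forward; pixel columns grow to the right and rows downward; lengths in m; the calibration is good to about 2 mm. A picture is of the moment at which its call begins: read the wrist's pose just before it. There is no depth.
- robot.finish_job(): hands the job in; it is judged then, once.
The state is a dict: "clock": time; "joint_pos": joint angles; "dq": joint speeds; "joint_efforts": joint torques, N m; "position": TCP position; "orientation": TCP orientation; "contact_force": force on the tool from outside, world axes, zero at the start; "ft_torque": the same for the moment, N m; "width": finger opening in m; "finger_force": force on a finger pad.
Only numpy, scipy, OpenCV 4.12 (cv2) and the standard library are available. Lean on these libraries where they do the work, as an engineer would, in place of code of your own. Each camera call takes 0.05 s, during which the arm holds its last target. There are 200 camera calls.

## Working session

There is one attempt and no reset: what is moved stays moved. The work goes in short steps, Python scripts to look and compute and a tool call to move; the robot and the scene stay as the last step left them, time stands still between calls to the robot, and variables do not carry over. Pictures are saved under pics/ and viewed, at most 12 in all, crops included, and the job is handed in when it is done.

Besides the shell and the picture viewer there is one more tool, called after "Call:" as name(argument=value, ...), one argument or row to a line, values as JSON. move_arm: Moves the arm, as the interface text tells. Its arguments: {"type":"object","properties":{"plan":{"type":"array"}},"required":["plan"]}

```bash
mkdir -p pics; cat > h.py <<'E'
import numpy as np, cv2
from rig import robot
def save(name, f, crop=None, scale=1):
    s=robot.snapshot(name); im=s["color"][:,:,::-1]
    np.save(f"pics/{f}.npy", s, allow_pickle=True)
    if crop: x0,y0,x1,y1=crop; im=im[y0:y1,x0:x1]
    im=cv2.resize(im,None,fx=scale,fy=scale,interpolation=cv2.INTER_CUBIC); cv2.imwrite(f"pics/{f}.png",im); return s
def load(f): return np.load(f"pics/{f}.npy",allow_pickle=True).item()
def R(q): 
    from scipy.spatial.transform import Rotation as Ro
    return Ro.from_quat([q[1],q[2],q[3],q[0]]).as_matrix()
def cfw(s, st=None):
    if "camera_from_world" in s: return np.array(s["camera_from_world"])
    T=np.eye(4); T[:3,:3]=R(st["orientation"]); T[:3,3]=st["position"]
    return np.linalg.inv(T@np.array(s["tool_from_camera"]))
def px2w(s,uv,z,st=None):
    M=cfw(s,st); uv=np.atleast_2d(uv).astype(float)
    d=np.c_[(uv[:,0]-s["cx"])/s["fx"],(uv[:,1]-s["cy"])/s["fy"]]; u=d.copy()
    for _ in range(20): u=d/(1+s["k1"]*(u**2).sum(1,keepdims=True))
    r=np.c_[u,np.ones(len(u))]@M[:3,:3]; c=-M[:3,:3].T@M[:3,3]
    return c+r*((z-c[2])/r[:,2])[:,None]
def w2px(s,p,st=None):
    M=cfw(s,st); p=np.atleast_2d(p)@M[:3,:3].T+M[:3,3]; u=p[:,:2]/p[:,2:]
    u=u*(1+s["k1"]*(u**2).sum(1,keepdims=True)); return u*[s["fx"],s["fy"]]+[s["cx"],s["cy"]]
E
python3 - <<'E'
from h import *
print(robot.read_state())
s=save("top","top1",scale=1.42); print({k:v for k,v in s.items() if k!="color"})
s=save("scene","scene1",scale=1.42); print({k:v for k,v in s.items() if k!="color"})
E
```

```text
{'clock': 0.0, 'joint_pos': array([ 1.13387728e+00,  2.45843560e-01,  1.55904062e+00, -4.93940048e-05,
        1.33868939e+00, -1.74096506e-01]), 'dq': array([-0.00153806,  0.00034611, -0.00039109, -0.00169005,  0.00322408,
        0.0006443 ]), 'joint_efforts': array([-2.48013181e-03, -4.29500699e+01, -3.26128006e+01, -2.79384876e-04,
        5.37307671e-03,  2.31137068e-05]), 'position': array([0.16869162, 0.62728577, 0.30274702]), 'orientation': array([-2.74990625e-04,  1.31027655e-01,  9.91378218e-01, -9.51820240e-04]), 'contact_force': array([ 0.40454412, -0.1325425 , -0.08660275]), 'ft_torque': array([-0.00451945,  0.01489425, -0.00689584]), 'finger_force': 0.0, 'width': 0.08525864055171371}
{'fx': 444.5674526051517, 'fy': 444.5674526051517, 'cx': 287.4634857678987, 'cy': 207.89090701079007, 'k1': -0.02812353279058446, 'camera_from_world': array([[ 0.00444533, -0.99994468,  0.00953269, -0.01534534],
       [-0.98876532, -0.00581954, -0.14936288,  0.58932206],
       [ 0.14941009, -0.00876163, -0.9887365 ,  1.35800236],
       [ 0.        ,  0.        ,  0.        ,  1.        ]])}
{'fx': 441.71160877917015, 'fy': 441.71160877917015, 'cx': 287.11630618321414, 'cy': 202.55472968344242, 'k1': 0.010391788696029858, 'camera_from_world': array([[-0.46386687,  0.88581806,  0.01240564,  0.29778361],
       [ 0.74903095,  0.3996376 , -0.52843394, -0.40388473],
       [-0.47305408, -0.23583079, -0.84888378,  1.73753119],
       [ 0.        ,  0.        ,  0.        ,  1.        ]])}
```

View pics/top1.png

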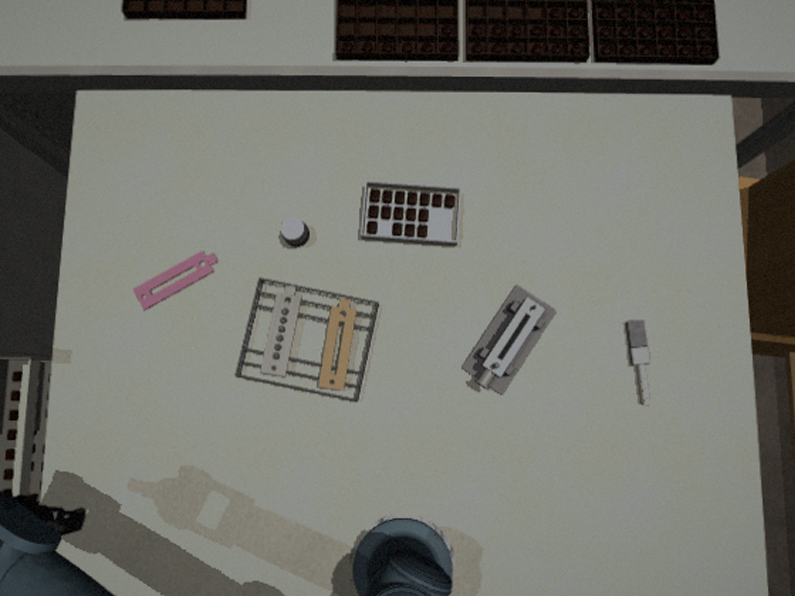

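View pics/scene1.png

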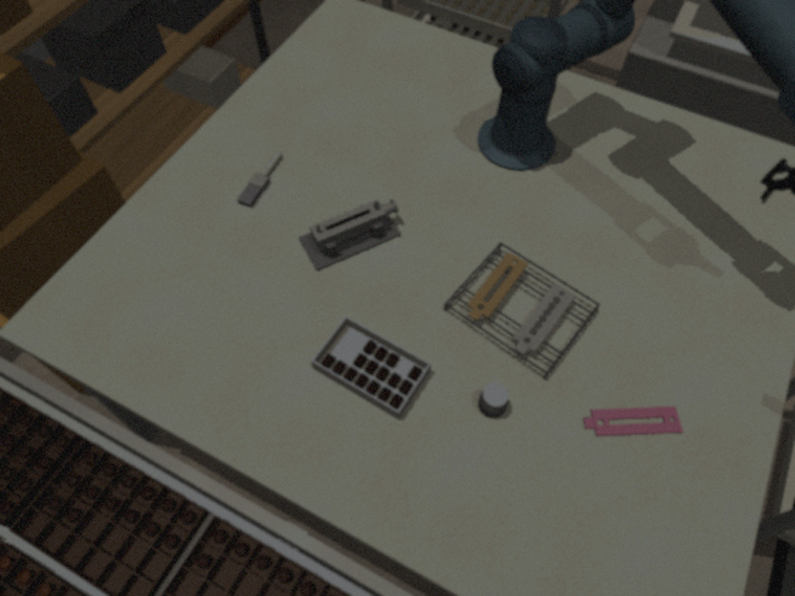

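Top view (enlarged by 1.42). What could be taken for the distributor:
- The beige plate on the rack at (338,345).
- The pink plate on the bench at (175,280), the look-alike.
- The nozzle plate at (281,330).
- The manifold's own face at (515,338).

I choose the beige plate on the rack. Its tab points away from the robot, and so does the nozzle plate's. The manifold's pipe points back towards the robot and to the left, at (475,383). Next is one close crop.

```bash
python3 - <<'E'
from h import *
im=load("top1")["color"][:,:,::-1]
a=im[190:290,160:275]; b=im[190:290,315:400]
o=np.hstack([cv2.resize(a,None,fx=4,fy=4,interpolation=cv2.INTER_CUBIC),cv2.resize(b,None,fx=4,fy=4,interpolation=cv2.INTER_CUBIC)])
cv2.imwrite("pics/crop1.png",cv2.convertScaleAbs(o,alpha=1.4))
E
```

```text
(no output)
```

View pics/crop1.png

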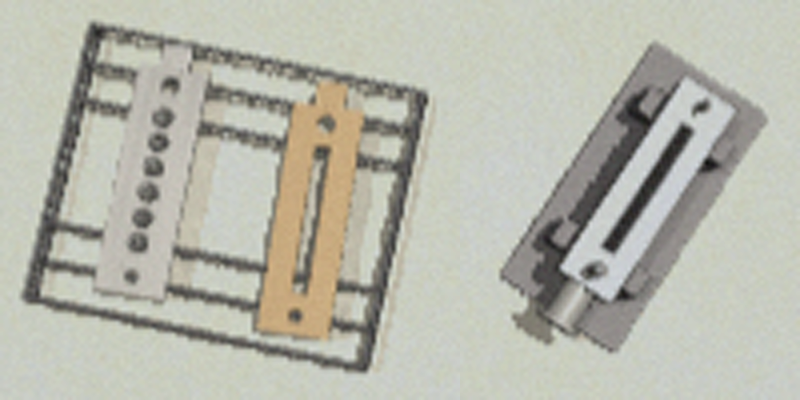

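The crop confirms the beige slotted plate. Its tab is at the top near (332,92), the large hole at (326,122) and the small hole at (295,315). The nozzle plate's holes are at (170,86) and (131,277), and the manifold's pins at (596,270) and (702,107).

```bash
python3 - <<'E'
from h import *
s=load("top1")
def rep(n,L,S,z,uo=160,c0=0):
    p=px2w(s,[[uo+(L[0]-c0)/4-.4,190+L[1]/4-.4],[uo+(S[0]-c0)/4-.4,190+S[1]/4-.4]],z)
    d=p[0]-p[1]; print(n,p.round(4).tolist(),"mid",p.mean(0).round(4),"len",np.linalg.norm(d).round(4),"yaw",np.degrees(np.arctan2(d[1],d[0])).round(2))
rep("dist",(326,122),(295,315),.038)
rep("noz",(170,86),(131,277),.038)
# manifold face corners: order
rep("man(pins)",(594,272),(701,108),.07,315,460)
c=px2w(s,[[315+(u-460)/4-.4,190+v/4-.4] for u,v in [(688,78),(738,103),(612,300),(561,272)]],.07); print(c.round(4), c.mean(0).round(4))
st=robot.read_state(); print(R(st["orientation"]).round(3)); w=robot.snapshot("wrist"); print(w["tool_from_camera"],w["fx"],w["cx"],w["cy"])
E
```

```text
dist [[0.5506, 0.1337, 0.038], [0.3996, 0.1548, 0.038]] mid [0.4751 0.1442 0.038 ] len 0.1525 yaw -7.96
noz [[0.5785, 0.2576, 0.038], [0.4281, 0.2831, 0.038]] mid [0.5033 0.2703 0.038 ] len 0.1525 yaw -9.62
man(pins) [[0.4332, -0.1978, 0.07], [0.5598, -0.2828, 0.07]] mid [ 0.4965 -0.2403  0.07  ] len 0.1525 yaw 146.13
[[ 0.5833 -0.2732  0.07  ]
 [ 0.5639 -0.3116  0.07  ]
 [ 0.4121 -0.2112  0.07  ]
 [ 0.4331 -0.1726  0.07  ]] [ 0.4981 -0.2422  0.07  ]
[[-0.966  0.26  -0.001]
 [ 0.26   0.966 -0.002]
 [ 0.    -0.002 -1.   ]]
[[-3.60434713e-04 -9.57334357e-01 -2.88982350e-01  7.27602639e-02]
 [ 9.99998735e-01 -7.92778536e-04  1.37904572e-03  1.01927649e-03]
 [-1.54930685e-03 -2.88981488e-01  9.57333432e-01 -6.92843542e-02]
 [ 0.00000000e+00  0.00000000e+00  0.00000000e+00  1.00000000e+00]] 347.1416334374472 276.2801144575469 206.25681490736326
```

Call:
move_arm(
  plan=[
    [[0,0,0.15],[2.2,-3.4,-0.3],0],
    [[0,0,0.15],[2.2,-3.4,-0.3],0],
    [[0,0,0.15],[2.2,-3.4,-0.3],0],
    [[0,0,0.15],[2.2,-3.4,-0.3],0],
    [[0,0,0.15],[2.2,-3.4,-0.3],0],
    [[0,0,0.15],[2.2,-3.4,-0.3],0],
    [[0,0,0.15],[2.2,-3.4,-0.3],0],
    [[0,0,0.12],[2.2,-3.4,-0.3],0],
  ],
)

```text
clock: 0.95
position: [0.3453, 0.3542, 0.2796]
orientation: [-0.0, 0.07, 0.998, -0.0]
contact_force: [0.8, 0.2, -0.1]
width: 0.0854
finger_force: 0.0
```

Call:
move_arm(
  plan=[
    [[0,0,0],[2.2,-3.5,-0.3],0],
    [[0,0,0],[2.2,-3.5,-0.3],0],
    [[0,0,0],[2.2,-3.5,-0.3],0],
    [[0,0,0],[2.2,-3.5,-0.3],0],
    [[0,0,0],[2.2,-3.5,-0.3],0],
    [[0,0,0],[2.0,-3.5,-0.3],0],
    [[0,0,0],[0,0,0],0],
    [[0,0,0],[0,0,0],0],
  ],
)

```text
clock: 1.75
position: [0.4749, 0.1451, 0.2615]
orientation: [-0.0, 0.071, 0.997, 0.0]
contact_force: [0.4, -0.6, -0.3]
width: 0.0857
finger_force: 0.0
```

```bash
python3 - <<'E'
from h import *
st=robot.read_state(); np.save("pics/w1st.npy",st,allow_pickle=True)
s=save("wrist","w1",scale=1.42)
print(st["clock"],st["position"],R(st["orientation"]).round(4).tolist())
print(w2px(s,[[.5506,.1337,.038],[.3996,.1548,.038],[.5785,.2576,.038],[.4281,.2831,.038]],st)*1.42)
E
```

```text
1.75 [0.47488755 0.14508839 0.26153634] [[-0.9899, 0.1417, -0.001], [0.1417, 0.9899, 0.0003], [0.001, 0.0001, -1.0]]
[[389.46645671 381.68278323]
 [388.04635645 139.44091379]
 [578.15019214 394.087925  ]
 [612.2592046  159.32068265]]
```

View pics/w1.png

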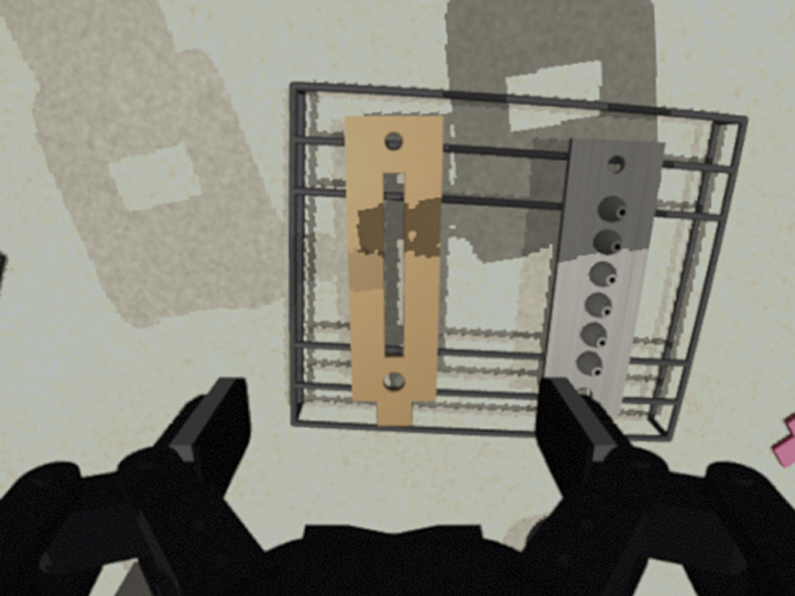

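The wrist view shows the distributor's small hole at (394,141), its large hole at (394,381) and the tab at the bottom. The nozzle plate's small hole is at (616,163), and its large hole is hidden behind the right finger. I'll map these and then refine the grasp.

```bash
python3 - <<'E'
from h import *
s=load("w1"); st=np.load("pics/w1st.npy",allow_pickle=True).item()
p=px2w(s,(np.array([[394,381],[394,141],[345,117],[443,117],[352,401],[434,402]])+.5)/1.42-.5,.038,st); d=p[0]-p[1]
print(p.round(4).tolist(),p[:2].mean(0),p[2:].mean(0),np.linalg.norm(d),np.degrees(np.arctan2(d[1],d[0])), np.linalg.norm(p[2]-p[3]))
T=R(st["orientation"]); print("tool y ang",np.degrees(np.arctan2(T[1,1],T[0,1])))
print("nozzle small", px2w(s,[[616/1.42,163/1.42]],.038,st))
E
```

```text
[[0.5504, 0.1366, 0.038], [0.4008, 0.1579, 0.038], [0.3838, 0.1324, 0.038], [0.3917, 0.1872, 0.038], [0.561, 0.1068, 0.038], [0.5696, 0.1608, 0.038]] [0.47558302 0.14727319 0.038     ] [0.47652621 0.14681381 0.038     ] 0.15107153521850367 -8.118439044662544 0.05539165639669162
tool y ang 81.85424525039723
nozzle small [[0.43049597 0.28527461 0.038     ]]
```

Call:
move_arm(
  plan=[
    [[0,0,-0.5],[0.2,-4.0,0],0],
    [[0,0,-0.5],[0.2,-4.0,0],0],
    [[0,0,-0.5],[0.2,-4.0,0],0],
    [[0,0,-0.5],[0.2,-4.0,0],0],
    [[0,0,-0.5],[0.2,-4.0,0],0],
    [[0,0,-0.5],[0.2,-4.0,0],0],
    [[0,0,-0.5],[0.2,-4.0,0],0],
    [[0,0,-0.5],[0.2,-4.0,0],0],
  ],
)

```text
clock: 2.6
position: [0.4909, -0.1743, 0.262]
orientation: [0.0, 0.276, 0.961, 0.0]
contact_force: [-0.1, -0.1, -0.1]
width: 0.0857
finger_force: 0.0
```

Call:
move_arm(
  plan=[
    [[0,0,-0.3],[0.4,-3.2,0],0],
    [[0,0,0],[0.2,-3.3,0],0],
    [[0,0,0],[0,0,0],0],
    [[0,0,0],[0,0,0],0],
    [[0,0,0],[0,0,0],0],
  ],
)

```text
clock: 3.1
position: [0.497, -0.2375, 0.2617]
orientation: [-0.0, 0.29, 0.957, 0.0]
contact_force: [-0.6, 0.4, 0.1]
width: 0.0855
finger_force: 0.0
```

```bash
python3 - <<'E'
from h import *
st=robot.read_state(); np.save("pics/w2st.npy",st,allow_pickle=True)
s=save("wrist","w2",crop=(140,40,420,300),scale=2.3)
T=R(st["orientation"]); print("tool y ang",np.degrees(np.arctan2(T[1,1],T[0,1])))
print(st["clock"],st["position"])
E
```

```text
tool y ang 56.2825806191133
3.1 [ 0.49697651 -0.23754379  0.26165231]
```

View pics/w2.png

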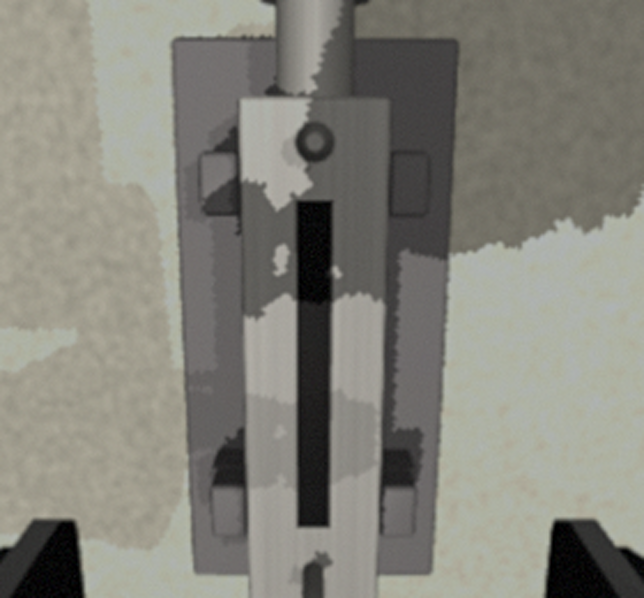

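The crop shows the large pin's tip at about (315,137), the block's pipe end corners at (239,98) and (388,97), and the slot running from (314,200) to (314,526). The small pin is near (313,580) at the crop's bottom edge.

```bash
python3 - <<'E'
from h import *
s=load("w2"); st=np.load("pics/w2st.npy",allow_pickle=True).item()
f=lambda q,z: px2w(s,(np.array(q)+.5)/2.3-.5+[140,40],z,st)
tip=f([[315,137]],.098)[0]; c=f([[239,98],[388,97]],.07); sl=f([[314.5,200],[314.5,526]],.07)
e=f([[239,98],[248,585]],.07); g=f([[388,97],[378,585]],.07)
a=lambda d: np.degrees(np.arctan2(d[1],d[0]))
print("tip",tip,"corners",c.round(4).tolist(),np.linalg.norm(c[0]-c[1]))
print("slot",sl.mean(0),np.linalg.norm(sl[0]-sl[1]),a(sl[0]-sl[1]),"edges",a(e[0]-e[1]),a(g[0]-g[1]))
for yaw in (146.1,):
    u=np.array([np.cos(np.radians(yaw)),np.sin(np.radians(yaw)),0])
    print("centre from tip",tip-.076*u,"from end",c.mean(0)-.09*u)
im=s["color"][270:310,250:300].mean(2); 
cv2.imwrite("pics/w2b.png",cv2.resize(s["color"][250:330,220:330,::-1],None,fx=6,fy=6,interpolation=cv2.INTER_CUBIC))
E
```

```text
tip [ 0.43551638 -0.19424535  0.098     ] corners [[0.4124, -0.2071, 0.07], [0.4379, -0.1684, 0.07]] 0.04632628163986726
slot [ 0.49940043 -0.23699127  0.07      ] 0.11521530232063719 146.27015537783453 edges 145.86101388256992 146.51579802812992
centre from tip [ 0.49859731 -0.23663398  0.098     ] from end [ 0.49985743 -0.23799057  0.07      ]
```

View pics/w2b.png

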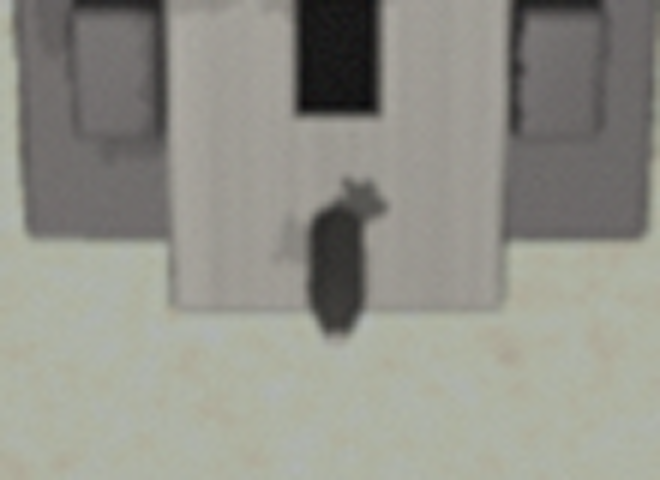

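The small pin's tip is at (335,333) in this crop, and the far end corners are at (170,310) and (505,308).

```bash
python3 - <<'E'
from h import *
s=load("w2"); st=np.load("pics/w2st.npy",allow_pickle=True).item()
f=lambda q,z: px2w(s,(np.array(q)+.5)/6-.5+[220,250],z,st)
t=f([[335,333]],.0975)[0]; c=f([[170,310],[505,308]],.07)
L=np.array([.43551638,-.19424535,.098]); C=np.array([[.4124,-.2071,.07],[.4379,-.1684,.07]])
a=lambda d: np.degrees(np.arctan2(d[1],d[0]))
print(t,"len",np.linalg.norm(L-t),"yaw",a(L-t),"mid",(L+t)/2)
print("block",np.linalg.norm(C.mean(0)-c.mean(0)),a(C.mean(0)-c.mean(0)),(C.mean(0)+c.mean(0))/2)
E
```

```text
[ 0.56139182 -0.27942194  0.0975    ] len 0.1519866006619843 yaw 145.91482457127037 mid [ 0.4984541  -0.23683364  0.09775   ]
block 0.17793460518138285 146.18673315337767 [ 0.49906898 -0.23725924  0.07      ]
```

Call:
move_arm(
  plan=[
    [[0,0,0.5],[-0.2,4.0,0],0],
    [[0,0,0.5],[-0.2,4.0,0],0],
    [[0,0,0.5],[-0.2,4.0,0],0],
    [[0,0,0.5],[-0.2,4.0,0],0],
    [[0,0,0.5],[-0.2,4.0,0],0],
    [[0,0,0.5],[-0.2,4.0,0],0],
    [[0,0,0.5],[-0.2,4.0,0],0],
    [[0,0,0.5],[-0.2,4.0,0],0],
  ],
)

```text
clock: 3.95
position: [0.4798, 0.0834, 0.2621]
orientation: [0.0, 0.084, 0.996, 0.0]
contact_force: [0.6, -0.1, -0.5]
width: 0.0855
finger_force: 0.0
```

Call:
move_arm(
  plan=[
    [[0,0,0.27],[-0.3,3.3,0],0],
    [[0,0,0],[-0.2,3.15,0],0],
    [[0,0,0],[0,0,-3],0],
    [[0,0,0],[0,0,-4],0],
    [[0,0,0],[0,0,-4],0],
    [[0,0,0],[0,0,-3],0],
    [[0,0,0],[0,0,0],0],
    [[0,0,0],[0,0,0],0],
  ],
)

```text
clock: 4.75
position: [0.4756, 0.1459, 0.1224]
orientation: [-0.0, 0.071, 0.997, -0.0]
contact_force: [-0.1, -0.9, 0.4]
width: 0.0857
finger_force: 0.0
```

Call:
move_arm(
  plan=[
    [[0,0,0],[0,0,-1.4],0],
    [[0,0,0],[0,0,-1.3],0],
    [[0,0,0],[0,0,0],0],
    [[0,0,0],[0,0,0],255],
    [[0,0,0],[0,0,0],255],
    [[0,0,0],[0,0,0],255],
    [[0,0,0],[0,0,0],255],
    [[0,0,0],[0,0,0],255],
  ],
)

```text
clock: 5.55
position: [0.4767, 0.1452, 0.0958]
orientation: [0.001, 0.072, 0.997, 0.0]
contact_force: [-0.6, -0.8, 6.2]
width: 0.0543
finger_force: 63.6
```

Call:
move_arm(
  plan=[
    [[0,0,0],[0,0,0],255],
    [[0,0,0],[0,0,0],255],
  ],
)

```text
clock: 5.75
position: [0.4767, 0.1452, 0.0958]
orientation: [0.001, 0.072, 0.997, 0.0]
contact_force: [-0.7, -0.0, 5.5]
width: 0.0542
finger_force: 63.6
```

Call:
move_arm(
  plan=[
    [[0,0,0],[0,0,2],255],
    [[0,0,0],[0,0,4],255],
    [[0,0,0],[0,0,4.5],255],
    [[0,0,-0.5],[0,-1,0],255],
    [[0,0,-1],[0,-1,0],255],
    [[0,0,-1],[0,-1,0],255],
    [[0,0,-1],[0,-1,0],255],
    [[0,0,-1],[0,-1,0],255],
  ],
)

```text
clock: 6.55
position: [0.4753, 0.0948, 0.1993]
orientation: [-0.001, 0.305, 0.952, -0.0]
contact_force: [0.4, -1.1, -1.4]
width: 0.0541
finger_force: 63.8
```

Call:
move_arm(
  plan=[
    [[0,0,-1],[0.1,-1.2,0],255],
    [[0,0,-1],[0.1,-1.2,0],255],
    [[0,0,-1],[0.1,-1.2,0],255],
    [[0,0,-1],[0.1,-1.2,0],255],
    [[0,0,-1],[0.1,-1.2,0],255],
    [[0,0,-1],[0.1,-1.2,0],255],
    [[0,0,-1],[0.1,-1.2,0],255],
    [[0,0,-1],[0.1,-1.2,0],255],
  ],
)

```text
clock: 7.35
position: [0.4834, -0.0012, 0.1993]
orientation: [-0.001, 0.666, 0.746, -0.0]
contact_force: [-0.4, -0.9, -0.8]
width: 0.054
finger_force: 63.8
```

Call:
move_arm(
  plan=[
    [[0,0,-1],[0.1,-1.2,0],255],
    [[0,0,-1],[0.1,-1.2,0],255],
    [[0,0,-1],[0.1,-1.2,0],255],
    [[0,0,-1],[0.1,-1.2,0],255],
    [[0,0,-1],[0.1,-1.2,0],255],
    [[0,0,-1],[0.1,-1.2,0],255],
    [[0,0,-1],[0.1,-1.2,0],255],
    [[0,0,-1],[0.1,-1.2,0],255],
  ],
)

```text
clock: 8.15
position: [0.4914, -0.0971, 0.1992]
orientation: [-0.001, 0.912, 0.411, -0.0]
contact_force: [0.4, -0.0, -0.8]
width: 0.054
finger_force: 63.8
```

Call:
move_arm(
  plan=[
    [[0,0,-1],[0.1,-1.2,0],255],
    [[0,0,-1],[0.1,-1.2,0],255],
    [[0,0,-1],[0.1,-1.2,0],255],
    [[0,0,-1],[0.1,-1.2,0],255],
    [[0,0,-1],[0.1,-1.2,0],255],
    [[0,0,-1],[0.1,-1.2,0],255],
    [[0,0,-1],[0,-1.2,0],255],
    [[0,0,-1],[0,-1.2,0],255],
  ],
)

```text
clock: 8.95
position: [0.4974, -0.193, 0.1991]
orientation: [-0.0, 1.0, 0.005, -0.001]
contact_force: [0.2, 0.7, -1.2]
width: 0.0539
finger_force: 63.8
```

Call:
move_arm(
  plan=[
    [[0,0,-1],[0,-1,0],255],
    [[0,0,-1],[0,-1,0],255],
    [[0,0,-1],[0,-1,0],255],
    [[0,0,-1],[0,-1,0],255],
    [[0,0,-1],[0,-0.4,0],255],
    [[0,0,-0.8],[0,0,0],255],
    [[0,0,0],[0,0,0],255],
    [[0,0,0],[0,0,0],255],
  ],
)

```text
clock: 9.75
position: [0.4976, -0.2366, 0.1994]
orientation: [-0.0, 0.957, -0.292, -0.0]
contact_force: [-0.1, 0.6, -0.3]
width: 0.0542
finger_force: 63.8
```

```bash
cat > a.py <<'E'
from h import *
def st_print():
    st=robot.read_state(); T=R(st["orientation"])
    print(round(st["clock"],2),st["position"].round(4),"tooly",np.degrees(np.arctan2(T[1,1],T[0,1])).round(2),"z",T[:,2].round(4),"F",st["contact_force"].round(1),st["width"].round(4),st["finger_force"]); return st
E
python3 -c "from a import *; st_print()"
```

```text
Traceback (most recent call last):
  File "a.py", line 4, in st_print
    print(round(st["clock"],2),st["position"].round(4),"tooly",np.degrees(np.arctan2(T[1,1],T[0,1])).round(2),"z",T[:,2].round(4),"F",st["contact_force"].round(1),st["width"].round(4),st["finger_force"]); return st
                                                                                                                                                                   ^^^^^^^^^^^^^^^^^
AttributeError: 'float' object has no attribute 'round'
```

Call:
move_arm(
  plan=[
    [[0,0,0],[0,0,-1],255],
    [[0,0,0],[0,0,-1],255],
    [[0,0,0],[0,0,-1],255],
    [[0,0,0],[0,0,0],255],
    [[0,0,0],[0,0,0],255],
  ],
)

```text
clock: 10.25
position: [0.4977, -0.2366, 0.1692]
orientation: [-0.0, 0.956, -0.292, -0.001]
contact_force: [0.4, 0.2, -0.7]
width: 0.0538
finger_force: 63.8
```

```bash
sed -i 's/st\["width"\].round(4)/round(st["width"],4)/' a.py; python3 - <<'E'
from a import *
st=st_print(); np.save("pics/w3st.npy",st,allow_pickle=True)
s=save("wrist","w3"); im=s["color"][:,:,::-1]
z=st["position"][2]-.0958+.038
# expected hole & pin pixel
ym=np.radians(146.1); u=np.array([np.cos(ym),np.sin(ym),0]); M=np.array([.4988,-.2370,0])
print(w2px(s,[M-.076*u+[0,0,z],M-.076*u+[0,0,.098]],st))
t=save("top","t3")
a=cv2.resize(im[100:310,180:380],None,fx=2.4,fy=2.4,interpolation=cv2.INTER_CUBIC)
b=cv2.resize(t["color"][200:284,320:400,::-1],None,fx=6,fy=6,interpolation=cv2.INTER_CUBIC); b=b[:504]
w=im; o=np.zeros((504,480+320,3),np.uint8); o[:,:480]=a[:504]; o[:,480:]=cv2.resize(b,(480,504))[:, 80:400]
cv2.imwrite("pics/c3.png",cv2.convertScaleAbs(o,alpha=1.3))
E
```

```text
10.25 [ 0.4977 -0.2366  0.1692] tooly -124.01 z [-9.e-04  7.e-04 -1.e+00] F [ 0.4  0.2 -0.7] 0.0538 63.76972317695618
[[279.06867067  92.89744475]
 [278.85219571  93.71590969]]
```

View pics/c3.png

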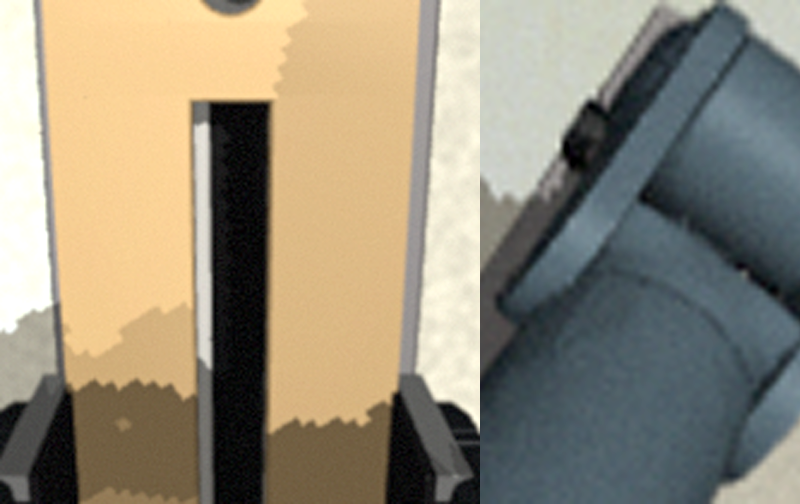

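The left part shows the distributor's slot, with a strip of the manifold's face to its left. The small hole is cut off at the crop's top, near (228,0). I'll crop the same picture around the hole.

```bash
python3 - <<'E'
from h import *
s=load("w3"); im=s["color"][50:140,235:320,::-1]
cv2.imwrite("pics/c3b.png",cv2.convertScaleAbs(cv2.resize(im,None,fx=6.5,fy=6.5,interpolation=cv2.INTER_CUBIC),alpha=1.5))
E
```

```text
(no output)
```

View pics/c3b.png

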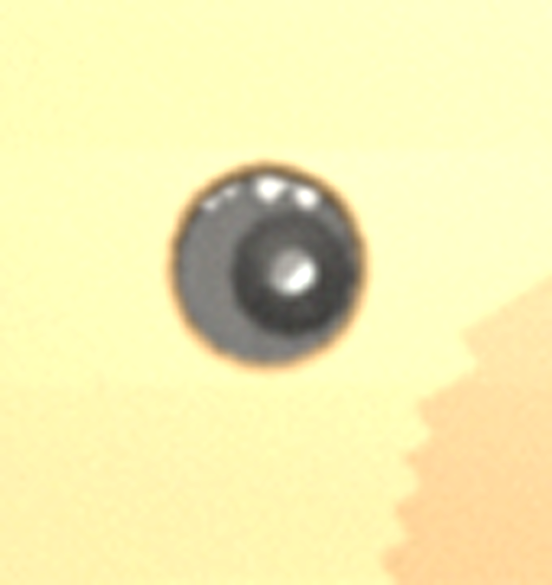

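The close crop shows the hole's centre at (267,267) and the pin's tip inside it at (293,271). I'll work out the correction from those.

```bash
python3 - <<'E'
from a import *
s=load("w3"); st=np.load("pics/w3st.npy",allow_pickle=True).item()
q=lambda u,v,z: px2w(s,[[235+(u+.5)/6.5-.5,50+(v+.5)/6.5-.5]],z,st)[0]
h=q(267,267,.1114); p=q(293,271,.098); print("hole",h,"pin",p,"pin-hole cm",(p-h)*100)
T=R(st["orientation"]); print("in tool",(T.T@(p-h))*1000, "hole in tool",T.T@(h-st["position"]))
# slot edges: end corners, plate top z & manifold slot
g=lambda u,v,z: T.T@(px2w(s,[[180+(u+.5)/2.4-.5,100+(v+.5)/2.4-.5]],z,st)[0]-st["position"])
print("plate slot L,R", g(190,150,.1114),g(271,150,.1114),g(200,480,.1114),g(268,480,.1114))
print("man slot L",g(211,150,.07),g(213,480,.07), "plate edges", g(45,200,.1114),g(421,200,.1114))
E
```

```text
hole [ 0.56317839 -0.27882186  0.1114    ] pin [ 0.56246565 -0.28015564  0.098     ] pin-hole cm [-0.07127342 -0.13337763 -1.34      ]
in tool [ 0.17066736  1.50530889 13.39969652] hole in tool [ 0.07798096 -0.00165357  0.05775367]
plate slot L,R [ 0.05269188 -0.00786227  0.05778348] [0.05269021 0.00458301 0.05778253] [-0.00520873 -0.00701112  0.05785058] [-0.00520329  0.00485913  0.05784967]
man slot L [ 0.04568444 -0.0057362   0.09919147] [-0.03107579 -0.00587731  0.09928053] plate edges [ 0.04484503 -0.03073968  0.05779432] [0.04484501 0.02821399 0.05778983]
```

Call:
move_arm(
  plan=[
    [[0,0,-0.03],[-0.05,-0.11,0],255],
    [[0,0,0],[0,0,0],255],
    [[0,0,0],[0,0,-0.4],255],
    [[0,0,0],[0,0,-0.4],255],
    [[0,0,0],[0,0,-0.4],255],
    [[0,0,0],[0,0,-0.2],255],
    [[0,0,0],[0,0,0],255],
  ],
)

```text
clock: 11.05
position: [0.4971, -0.2377, 0.1553]
orientation: [-0.0, 0.956, -0.294, -0.001]
contact_force: [0.3, 0.1, -1.1]
width: 0.0539
finger_force: 63.8
```

```bash
python3 -c "from a import *; s=st_print(); print(s['ft_torque'])"
```

```text
11.05 [ 0.4971 -0.2377  0.1553] tooly -124.2 z [-9.e-04  7.e-04 -1.e+00] F [ 0.3  0.1 -1.1] 0.0539 63.770084381103516
[-0.01434391 -0.0145174  -0.02616099]
```

Call:
move_arm(
  plan=[
    [[0,0,0],[0,0,-0.3],255],
    [[0,0,0],[0,0,-0.3],255],
    [[0,0,0],[0,0,-0.3],255],
    [[0,0,0],[0,0,0],255],
  ],
)

```text
clock: 11.45
position: [0.4971, -0.2377, 0.1463]
orientation: [-0.0, 0.956, -0.294, -0.001]
contact_force: [-0.1, 0.7, -0.6]
width: 0.054
finger_force: 63.8
```

Call:
move_arm(
  plan=[
    [[0,0,0],[0,0,-0.3],255],
    [[0,0,0],[0,0,-0.3],255],
    [[0,0,0],[0,0,-0.3],255],
    [[0,0,0],[0,0,0],255],
  ],
)

```text
clock: 11.85
position: [0.4971, -0.2377, 0.1373]
orientation: [-0.0, 0.956, -0.294, -0.001]
contact_force: [-0.1, -0.1, -0.6]
width: 0.0539
finger_force: 63.8
```

Threading freely, with about 3.5 mm to go.

Call:
move_arm(
  plan=[
    [[0,0,0],[0,0,-0.15],255],
    [[0,0,0],[0,0,-0.15],255],
    [[0,0,0],[0,0,0],255],
  ],
)

```text
clock: 12.15
position: [0.4973, -0.2378, 0.1347]
orientation: [-0.0, 0.956, -0.294, -0.0]
contact_force: [-1.0, -0.3, -1.5]
width: 0.0541
finger_force: 63.8
```

Call:
move_arm(
  plan=[
    [[0,0,0],[0,0,-0.1],255],
    [[0,0,0],[0,0,0],255],
  ],
)

```text
clock: 12.35
position: [0.4974, -0.238, 0.134]
orientation: [0.0, 0.956, -0.294, 0.0]
contact_force: [-0.8, -0.3, -1.1]
width: 0.0538
finger_force: 63.8
```

Call:
move_arm(
  plan=[
    [[0,0,0],[0,0,-0.1],255],
    [[0,0,0],[0,0,0],255],
  ],
)

```text
clock: 12.55
position: [0.4976, -0.238, 0.1339]
orientation: [0.0, 0.956, -0.294, -0.0]
contact_force: [-3.8, 1.9, 5.8]
width: 0.0539
finger_force: 64.4
```

```bash
python3 -c "from a import *; s=st_print(); print(s['ft_torque'])"
```

```text
12.55 [ 0.4976 -0.238   0.1339] tooly -124.19 z [-2.e-04  0.e+00 -1.e+00] F [-3.8  1.9  5.8] 0.0539 64.43562269210815
[0.21852108 0.50100709 0.04971971]
```

Seated at the height predicted (0.134). Now I'll release, rise, and then go to the nozzle plate.

Call:
move_arm(
  plan=[
    [[0,0,0],[0,0,0.1],150],
    [[0,0,0],[0,0,0],100],
    [[0,0,0],[0,0,0],50],
    [[0,0,0],[0,0,0],0],
    [[0,0,0],[0,0,0],0],
    [[0,0,0],[0,0,2],0],
    [[0,0,0],[0,0,4],0],
    [[0,0,0],[0,0,5],0],
  ],
)

```text
clock: 13.35
position: [0.4962, -0.2371, 0.2429]
orientation: [-0.001, 0.956, -0.294, -0.002]
contact_force: [0.8, -0.7, 0.1]
width: 0.0854
finger_force: 0.0
```

```bash
python3 - <<'E'
from a import *
st=st_print(); np.save("pics/w4st.npy",st,allow_pickle=True)
s=save("wrist","w4")
# nozzle plate yaw from w1: side edges, read by colour edges
s=load("w1"); st=np.load("pics/w1st.npy",allow_pickle=True).item()
f=lambda q,z: px2w(s,(np.array(q)+.5)/1.42-.5,z,st)
p=f([[570,139],[664,143],[545,375],[616,163]],.038)
a=lambda d: np.degrees(np.arctan2(d[1],d[0]))
print(p.round(4).tolist(), "edge yaw",a(p[2]-p[0]),"end yaw",a(p[1]-p[0])-90,np.linalg.norm(p[1]-p[0]))
n=f([[589,364],[612,209]],.044); print("nozzle foot-ish yaw",a(n[0]-n[1]))
E
```

```text
13.35 [ 0.4962 -0.2371  0.2429] tooly -124.2 z [-0.0041  0.0032 -1.    ] F [ 0.8 -0.7  0.1] 0.0854 0.0
[[0.4133, 0.2586, 0.038], [0.4224, 0.3143, 0.038], [0.5607, 0.2357, 0.038], [0.4304, 0.2852, 0.038]] edge yaw -8.80564207986591 end yaw -9.29221110778991 0.05645332298767038
nozzle foot-ish yaw -9.534115537580947
```

Call:
move_arm(
  plan=[
    [[0,0,0.4],[0,3.9,0],0],
    [[0,0,0.4],[0,3.9,0],0],
    [[0,0,0.4],[0,3.9,0],0],
    [[0,0,0.4],[0,3.9,0],0],
    [[0,0,0.4],[0.1,3.9,0],0],
    [[0,0,0.4],[0.1,3.9,0],0],
    [[0,0,0.4],[0.1,3.9,0],0],
    [[0,0,0.4],[0.1,3.9,0],0],
  ],
)

```text
clock: 14.2
position: [0.5013, 0.0757, 0.244]
orientation: [-0.0, 0.992, -0.13, 0.0]
contact_force: [0.2, 0.1, -0.4]
width: 0.0853
finger_force: 0.0
```

Call:
move_arm(
  plan=[
    [[0,0,0.4],[0.1,3.9,0],0],
    [[0,0,0.4],[0.1,3.9,0],0],
    [[0,0,0.15],[0.1,3.9,0],0],
    [[0,0,0],[0,3.9,0],0],
    [[0,0,0],[0,3.9,0],0],
    [[0,0,0],[0,0.2,0],0],
    [[0,0,0],[0,0,0],0],
    [[0,0,0],[0,0,0],0],
  ],
)

```text
clock: 15.0
position: [0.5044, 0.2705, 0.2436]
orientation: [0.0, 0.997, -0.081, -0.0]
contact_force: [-0.1, 0.0, 0.0]
width: 0.0857
finger_force: 0.0
```

```bash
python3 - <<'E'
from a import *
st=st_print(); np.save("pics/w5st.npy",st,allow_pickle=True)
s=save("wrist","w5"); 
print(w2px(s,[[.5804,.260,.038],[.4304,.2852,.038]],st))
a=load("w4")["color"][20:320,180:380,::-1]; b=s["color"][20:320,160:360,::-1]
o=np.hstack([cv2.resize(i,None,fx=2,fy=2,interpolation=cv2.INTER_CUBIC) for i in (a,b)])
cv2.imwrite("pics/c5.png",cv2.convertScaleAbs(o,alpha=1.2))
E
```

```text
15.0 [0.5044 0.2705 0.2436] tooly -99.33 z [-2.e-04 -4.e-04 -1.e+00] F [-0.1  0.   0. ] 0.0857 0.0
[[275.29921218  99.24068737]
 [274.87984402 278.6310476 ]]
```

View pics/c5.png

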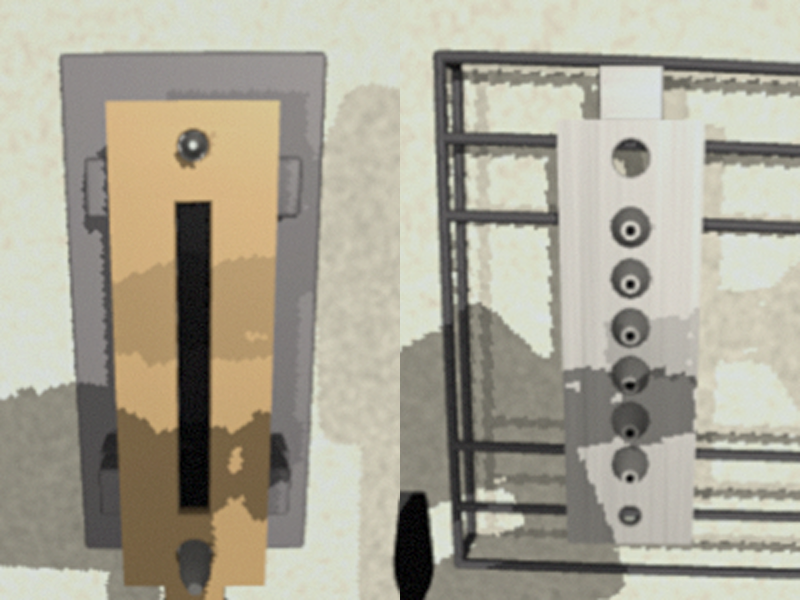

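The left part shows the distributor home, with both pins through its holes at (194,145) and (194,570). On the right, the nozzle plate's large hole is at (631,158) and its small hole at (630,516), within 1 px of the prediction. So the wrist calibration is good. Next is the grasp, near the fingertips so that the pads stay off the distributor when placing.

Call:
move_arm(
  plan=[
    [[0,0,0],[0.15,0.2,-2],0],
    [[0,0,0],[0,0,-4],0],
    [[0,0,0],[0,0,-4],0],
    [[0,0,0],[0,0,-2.5],0],
    [[0,0,0],[0,0,-1.2],0],
    [[0,0,0],[0,0,-0.6],0],
    [[0,0,0],[0,0,0],0],
    [[0,0,0],[0,0,0],0],
  ],
)

```text
clock: 15.85
position: [0.507, 0.2732, 0.1025]
orientation: [-0.001, 0.997, -0.081, 0.001]
contact_force: [-0.6, 0.4, 0.1]
width: 0.0852
finger_force: 0.0
```

```bash
python3 -c "from a import *; s=st_print()"
```

```text
15.85 [0.507  0.2732 0.1025] tooly -99.32 z [ 2.8e-03  9.0e-04 -1.0e+00] F [-0.6  0.4  0.1] 0.0852 0.0
```

Call:
move_arm(
  plan=[
    [[0,0,0],[-0.1,0,-0.2],0],
    [[0,0,0],[0,0,0],0],
    [[0,0,0],[0,0,0],255],
    [[0,0,0],[0,0,0],255],
    [[0,0,0],[0,0,0],255],
    [[0,0,0],[0,0,0],255],
    [[0,0,0],[0,0,0],255],
    [[0,0,0],[0,0,0],255],
  ],
)

```text
clock: 16.65
position: [0.5053, 0.2733, 0.0997]
orientation: [-0.0, 0.997, -0.081, 0.0]
contact_force: [-1.3, -0.7, 5.8]
width: 0.0538
finger_force: 63.8
```

```bash
python3 -c "from a import *; s=st_print()"
```

```text
16.65 [0.5053 0.2733 0.0997] tooly -99.29 z [ 1.e-03  4.e-04 -1.e+00] F [-1.3 -0.7  5.8] 0.0538 63.80717396736145
```

Call:
move_arm(
  plan=[
    [[0,0,0],[0,0,1.5],255],
    [[0,0,0],[0,0,3.5],255],
    [[0,0,0],[0,0,5],255],
    [[0,0,0.5],[0,-1.4,0],255],
    [[0,0,1],[0,-1.9,0],255],
    [[0,0,1],[0,-1.9,0],255],
    [[0,0,1],[0,-1.9,0],255],
    [[0,0,1],[0,-1.9,0],255],
  ],
)

```text
clock: 17.45
position: [0.504, 0.1823, 0.1985]
orientation: [0.0, 0.988, 0.156, -0.001]
contact_force: [0.5, -0.5, -3.7]
width: 0.0542
finger_force: 65.3
```

Call:
move_arm(
  plan=[
    [[0,0,1],[0,-2,0],255],
    [[0,0,1],[0,-2,0],255],
    [[0,0,1],[0,-2,0],255],
    [[0,0,1],[0,-2,0],255],
    [[0,0,1],[0,-2,0],255],
    [[0,0,1],[0,-2,0],255],
    [[0,0,1],[0,-2,0],255],
    [[0,0,1],[0,-2,0],255],
  ],
)

```text
clock: 18.25
position: [0.504, 0.0224, 0.1985]
orientation: [-0.001, 0.839, 0.544, -0.001]
contact_force: [0.8, 0.0, -4.4]
width: 0.0535
finger_force: 65.3
```

Call:
move_arm(
  plan=[
    [[0,0,1],[0,-2,0],255],
    [[0,0,1],[0,-2,0],255],
    [[0,0,1],[0,-2,0],255],
    [[0,0,1],[0,-2,0],255],
    [[0,0,1],[0,-2,0],255],
    [[0,0,1],[0,-2,0],255],
    [[0,0,1],[0,-2,0],255],
    [[0,0,1],[0,-2,0],255],
  ],
)

```text
clock: 19.05
position: [0.5041, -0.1373, 0.1985]
orientation: [-0.001, 0.545, 0.838, -0.0]
contact_force: [0.4, 0.3, -4.5]
width: 0.054
finger_force: 65.3
```

Call:
move_arm(
  plan=[
    [[0,0,1],[-0.1,-2,0],255],
    [[0,0,1],[-0.1,-2,0],255],
    [[0,0,1],[-0.1,-2,0],255],
    [[0,0,1],[-0.1,-1.8,0],255],
    [[0,0,0.9],[-0.1,-1.4,0],255],
    [[0,0,0.5],[-0.1,-0.9,0],255],
    [[0,0,0],[0,0,0],255],
    [[0,0,0],[0,0,0],255],
  ],
)

```text
clock: 19.85
position: [0.4984, -0.2374, 0.1985]
orientation: [-0.001, 0.292, 0.956, 0.0]
contact_force: [0.4, -0.0, -3.7]
width: 0.0541
finger_force: 65.3
```

```bash
python3 -c "from a import *; s=st_print()"
```

```text
19.85 [ 0.4984 -0.2374  0.1985] tooly 56.02 z [-0.001  0.001 -1.   ] F [ 0.4 -0.  -3.7] 0.0541 65.3247320652008
```

Call:
move_arm(
  plan=[
    [[0,0,0],[0.1,0,-0.8],255],
    [[0,0,0],[0,0,-0.9],255],
    [[0,0,0],[0,0,-0.9],255],
    [[0,0,0],[0,0,0],255],
    [[0,0,0],[0,0,0],255],
  ],
)

```text
clock: 20.35
position: [0.4996, -0.2376, 0.1722]
orientation: [-0.001, 0.291, 0.957, 0.0]
contact_force: [-0.2, 0.4, -4.2]
width: 0.0534
finger_force: 65.3
```

```bash
python3 - <<'E'
from a import *
st=st_print(); np.save("pics/w6st.npy",st,allow_pickle=True)
s=save("wrist","w6"); T=R(st["orientation"])
L=np.array([.4991,-.2374,0])+.076*np.array([np.cos(np.radians(146.1)),np.sin(np.radians(146.1)),0])
print(w2px(s,[L+[0,0,st["position"][2]-.0677+.006],L+[0,0,.098]],st))
cv2.imwrite("pics/c6.png",cv2.convertScaleAbs(cv2.resize(s["color"][40:160,200:355,::-1],None,fx=5,fy=5,interpolation=cv2.INTER_CUBIC),alpha=1.5))
E
```

```text
20.35 [ 0.4996 -0.2376  0.1722] tooly 56.11 z [-1.e-03  8.e-04 -1.e+00] F [-0.2  0.4 -4.2] 0.0534 65.28594732284546
[[271.93360721  92.74974314]
 [272.26825147  93.62960275]]
```

View pics/c6.png

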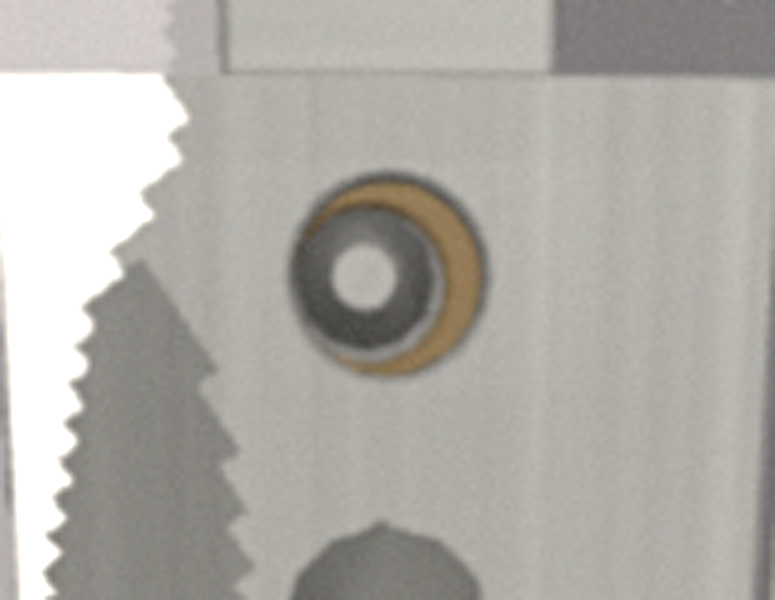

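The crop shows the large hole's centre at (389,274) and the pin's tip inside it at (365,276).

```bash
python3 - <<'E'
from a import *
s=load("w6"); st=np.load("pics/w6st.npy",allow_pickle=True).item(); T=R(st["orientation"])
q=lambda u,v,z: px2w(s,[[200+(u+.5)/5-.5,40+(v+.5)/5-.5]],z,st)[0]
z=st["position"][2]-.0677+.006
h=q(389,274,z); p=q(365,276,.098); print(h,p,"cm",(p-h)*100,"tool mm",T.T@(p-h)*1000,"hole in tool",T.T@(h-st["position"]))
e=[q(*c,z) for c in ((10,500),(772,100))]; print([ (T.T@(x-st["position"])).round(4) for x in e])
# yaw cue: plate side edges in w6 in tool frame via gradient
g=cv2.cvtColor(s["color"],cv2.COLOR_RGB2GRAY); print(g[150,185:215].tolist()); print(g[150,340:370].tolist()); print(g[110,185:215].tolist()); print(g[110,340:370].tolist())
E
```

```text
[ 0.43760008 -0.19369282  0.11053213] [ 0.43646356 -0.19515319  0.098     ] cm [-0.11365211 -0.14603658 -1.25321347] tool mm [ 0.11333782 -1.84682041 12.53216493] hole in tool [0.07591408 0.00184697 0.06179529]
[array([ 0.0598, -0.0265,  0.0618]), array([0.088 , 0.029 , 0.0618])]
[201, 202, 201, 198, 194, 192, 196, 191, 158, 117, 112, 119, 118, 120, 119, 118, 118, 126, 154, 187, 195, 196, 196, 196, 199, 195, 170, 116, 91, 91]
[117, 118, 123, 121, 121, 123, 121, 118, 119, 115, 109, 93, 82, 74, 85, 118, 137, 141, 140, 143, 142, 141, 142, 142, 140, 140, 137, 139, 140, 139]
[215, 214, 217, 215, 212, 189, 143, 112, 115, 117, 120, 120, 120, 119, 108, 109, 148, 184, 198, 198, 195, 196, 194, 192, 193, 194, 193, 194, 194, 189]
[117, 118, 117, 119, 121, 123, 122, 123, 120, 115, 118, 117, 114, 99, 82, 75, 76, 108, 141, 147, 145, 146, 144, 147, 145, 143, 141, 141, 141, 140]
```

Call:
move_arm(
  plan=[
    [[0,0,0],[-0.11,-0.15,0],255],
    [[0,0,0],[0,0,0],255],
    [[0,0,0],[0,0,-0.4],255],
    [[0,0,0],[0,0,-0.4],255],
    [[0,0,0],[0,0,-0.4],255],
    [[0,0,0],[0,0,-0.2],255],
    [[0,0,0],[0,0,0],255],
  ],
)

```text
clock: 21.1
position: [0.4985, -0.2392, 0.1582]
orientation: [-0.001, 0.292, 0.957, 0.0]
contact_force: [-0.3, -0.2, -5.0]
width: 0.0538
finger_force: 65.3
```

```bash
python3 - <<'E'
from a import *
s=st_print(); print(s['ft_torque'])
E
```

```text
21.1 [ 0.4985 -0.2392  0.1582] tooly 56.1 z [-9.e-04  7.e-04 -1.e+00] F [-0.3 -0.2 -5. ] 0.0538 65.30763387680054
[ 0.00101515  0.05320507 -0.06740471]
```

Call:
move_arm(
  plan=[
    [[0,0,0],[0,0,-0.3],255],
    [[0,0,0],[0,0,-0.3],255],
    [[0,0,0],[0,0,-0.2],255],
    [[0,0,0],[0,0,0],255],
  ],
)

```text
clock: 21.5
position: [0.4986, -0.2393, 0.1504]
orientation: [-0.0, 0.292, 0.957, 0.0]
contact_force: [0.6, -0.5, -4.1]
width: 0.0541
finger_force: 65.3
```

Call:
move_arm(
  plan=[
    [[0,0,0],[0,0,-0.2],255],
    [[0,0,0],[0,0,-0.2],255],
    [[0,0,0],[0,0,-0.1],255],
    [[0,0,0],[0,0,0],255],
  ],
)

```text
clock: 21.9
position: [0.4986, -0.2393, 0.1457]
orientation: [-0.0, 0.292, 0.957, 0.0]
contact_force: [-0.1, 0.4, -4.7]
width: 0.0539
finger_force: 65.3
```

Call:
move_arm(
  plan=[
    [[0,0,0],[0,0,-0.1],255],
    [[0,0,0],[0,0,-0.1],255],
    [[0,0,0],[0,0,0],255],
  ],
)

```text
clock: 22.2
position: [0.4991, -0.2395, 0.1447]
orientation: [0.0, 0.291, 0.957, 0.0]
contact_force: [-2.9, 1.9, 2.9]
width: 0.0534
finger_force: 69.3
```

Call:
move_arm(
  plan=[
    [[0,0,0],[0,0,-0.1],255],
    [[0,0,0],[0,0,0],255],
  ],
)

```text
clock: 22.4
position: [0.4992, -0.2396, 0.1445]
orientation: [0.0, 0.291, 0.957, 0.0]
contact_force: [-4.9, 2.7, 9.2]
width: 0.0534
finger_force: 73.0
```

Call:
move_arm(
  plan=[
    [[0,0,0],[0,0,-0.1],255],
    [[0,0,0],[0,0,0],255],
  ],
)

```text
clock: 22.6
position: [0.4993, -0.2396, 0.1443]
orientation: [-0.0, 0.291, 0.957, 0.0]
contact_force: [-7.1, 4.2, 15.4]
width: 0.0538
finger_force: 76.1
```

```bash
python3 - <<'E'
from a import *
s=st_print(); print(s['ft_torque'])
E
```

```text
22.6 [ 0.4993 -0.2396  0.1443] tooly 56.14 z [-0.e+00  1.e-04 -1.e+00] F [-7.1  4.2 15.4] 0.0538 76.0963360837195
[1.19290524 0.9882698  0.20668204]
```

Call:
move_arm(
  plan=[
    [[0,0,0],[0,0,0.2],255],
    [[0,0,0],[0,0,0],150],
    [[0,0,0],[0,0,0],100],
    [[0,0,0],[0,0,0],50],
    [[0,0,0],[0,0,0],0],
    [[0,0,0],[0,0,0],0],
    [[0,0,0],[0,0,1],0],
    [[0,0,0],[0,0,2],0],
  ],
)

```text
clock: 23.4
position: [0.4979, -0.2389, 0.173]
orientation: [-0.002, 0.292, 0.957, 0.001]
contact_force: [-0.1, 0.7, -0.6]
width: 0.0853
finger_force: 0.0
```

Call:
move_arm(
  plan=[
    [[0,0,0],[0,0,3],0],
    [[0,0,0],[0,0,4],0],
    [[0,0,0],[0,0,2],0],
    [[0,0,0],[0,0,0],0],
    [[0,0,0],[0,0,0],0],
  ],
)

```text
clock: 23.9
position: [0.4987, -0.2394, 0.2641]
orientation: [0.0, 0.292, 0.957, -0.0]
contact_force: [0.7, -0.4, 0.2]
width: 0.0857
finger_force: 0.0
```

```bash
python3 - <<'E'
from a import *
st=st_print(); s=save("wrist","w7")
ym=np.radians(146.1); u=np.array([np.cos(ym),np.sin(ym),0]); v=np.array([-u[1],u[0],0])
M=np.array([.4991,-.2378,0])
a=s["color"][20:320,176:376,::-1]; t=robot.snapshot("scene")["color"][120:220,190:300,::-1]
o=np.hstack([cv2.resize(a,None,fx=2,fy=2,interpolation=cv2.INTER_CUBIC),cv2.resize(t,(400,364),interpolation=cv2.INTER_CUBIC)[:600] if 0 else cv2.copyMakeBorder(cv2.resize(t,(400,364),interpolation=cv2.INTER_CUBIC),0,236,0,0,cv2.BORDER_CONSTANT)])
cv2.imwrite("pics/c7.png",cv2.convertScaleAbs(o,alpha=1.3))
E
```

```text
23.9 [ 0.4987 -0.2394  0.2641] tooly 56.1 z [ 6.e-04 -5.e-04 -1.e+00] F [ 0.7 -0.4  0.2] 0.0857 0.0
```

View pics/c7.png

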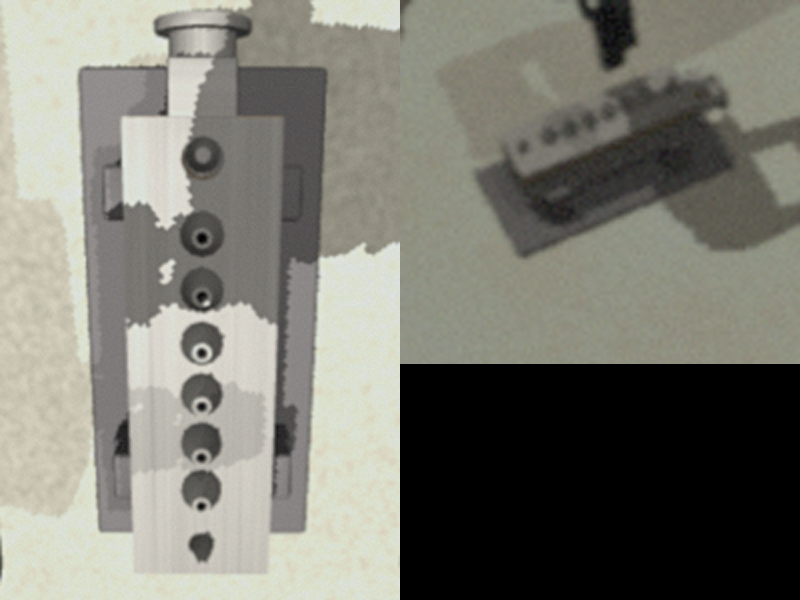

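The nozzle plate lies on the stack with its nozzles up. Pins show in both holes, at (203,157) and (201,546), its tab is over the pipe, and the gripper is clear. I'll hand the job in.

```bash
python3 -c "
from rig import robot; print(robot.finish_job())"
```

```text
the job is handed in; nothing more can be done
None
```

The distributor plate and then the nozzle plate were lowered onto the manifold's pins, large hole on the large pin and nozzles up, both were released, and the job was handed in at about 24 s; the last picture shows a pin through each of the nozzle plate's holes, but no verdict came back.

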